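# Expose a stained flask on the shuttered light stage

### The job

Slide the stained culture flask across the top of the light stage, without lifting it, until it sits fully home in the corner: its long side flush against the right-hand stop and its base end flush against the rear stop. Only then pull the black grip of the spring-return shutter out until its white needle stands level with the white line on the red index marker, and finish while still holding it there: do not let it go, the spring would shut it. Leave the index marker as it is set, and leave the bottle, the tip box and the dishes alone.

Things in the scene. Friction and masses are not known exactly. Their poses are not given: they have to be found in the camera images.
- stage: Light stage, fixed: grey housing 260 (x) x 280 (y) x 60 mm high with a flat top. Origin: centre of its underside, on the work surface; x from the robot's side to the rear, y to the left, z up; it stands turned by up to 0.2 rad. Right rear in its top is a flush glass window (x +4 to +102, y -114 to -38 mm) with the dark shutter blade under it.
- rear_stop (a point): Middle of the front face of the rear stop, on the stage top: stage x = +105, y = -76, z = +60 mm. The stop is an aluminium strip 90 mm long along y, 6 mm thick, 8 mm high.
- side_stop (a point): Middle of the inner face of the right-hand stop, on the stage top: stage x = +56, y = -115, z = +60 mm. The stop is an aluminium strip 110 mm long along x, 6 mm thick, 8 mm high; it forms a corner with the rear stop.
- guides (a point): Midway between two aluminium guides that run out 150 mm along -y from the right side of the housing, tops 38 mm above the work surface: stage x = +55, y = -215, z = +38 mm. The near guide covers x = -15 to 0, the far one, with a scale of dark ticks, x = +110 to +130 mm; a cross bar joins their ends (y = -290 to -298). The shutter blade slides out between them.
- home (a point): Where the flask's origin lies when it is home in the corner: on the stage top, at x = +55, y = -76, z = +60 mm of the stage. Axes as the stage's; the flask's x axis then points along the stage's x axis.
- flask: Loose, empty, dry flask of clear plastic with violet spots and red cap, 50 to 90 g, lying on the stage top. Main part: box 100 (x) x 78 (y) x 34 mm high; origin: centre of its underside. x points from cap to base: base end at x = +50, shoulders 46 mm wide to x = -67, neck, cap of 29 mm diameter from x = -76 to -102, its axis 17.5 mm up. Starts left on the top, cap to the robot, within 0.2 rad of the stage's x
- shutter (a joint): Travel of the shutter slide, m: 0 = shut, grows as the grip is pulled straight out along the stage's -y; end stop at 0.078. The spring pulls back with about 4.4 N when shut plus 80 N per metre of travel (about 9 N at 0.06) and shuts it when let go. The needle is at the index line when this value equals index.
- grip: Upright black grip on the outer end of the shutter blade: a block 60 (x) x 14 (y) x 50 mm high, axes as the stage's, moving with the shutter. Origin: centre of its underside, on the blade's top, 38 mm above the work surface (blade flat, 96 mm wide). Shut, it stands at x = +53, y = -195 mm of the stage, 48 mm clear of the housing. Can be pinched from above across its 14 mm thickness.
- grip_top (a point): Centre of the top face of the grip, 88 mm above the work surface.
- needle (a point): Tip of the short thin white needle that sticks out from the blade beside the grip, over the near edge of the scale, 40 mm above the work surface; level with the middle of the grip along y (stage x = +113.5). It moves with the shutter.
- index (a joint): Setting of the red index marker along the scale, in m of shutter travel (0.034 to 0.060, differs from start to start); it stays where it is set and moves if knocked.
- index_mark (a point): End of the white line across the top of the red index marker nearest the blade; the marker is 18 (x) x 12 (y) x 10 mm high and rides on the far guide, its top 48 mm above the work surface. Axes as the stage's. The needle is level with the line when both have the same y in the stage's frame.
- bottle: Bystander: glass bottle with blue cap, 76 mm diameter, 165 mm high, standing right of the stage. Origin: centre of the underside.
- tip_box: Bystander: yellow pipette tip box with pale lid, 87 x 124 x 75 mm high, left of the stage. Origin: centre of the underside.
- dishes: Bystander: stack of three clear round dishes, 90 mm diameter, 45 mm high, between the robot and the right end of the stage. Origin: centre of the underside.
There are look-alikes about, which are no part of the job. What is meant by the flask is not brown, and is the smaller of those in its own colour.

How it is judged:
By the outcome, as a careful person would: the job done as asked, in the order asked, and still so for the second after the job is handed in, while the arm keeps its last pose, push and grip.
It also fails if it takes over 58 s, if anything falls off the work surface, if the arm or the gripper's body presses on something with over 40 N, if the wrist force passes 120 N, or if a joint passes its speed limit or range.

### The arm

A 6-joint arm with a two-finger parallel gripper is mounted at the origin on the work surface. World frame = base frame: x ahead of the robot, y to its left, z up, the work surface at z = 0. Lengths are in m, angles in degrees, forces in N, time in s.
With the tool pointing down it reaches from about 0.325 to 0.85 m from the base axis. Payload 15.5 kg.
Tool frame: the origin (TCP) lies at the very end of the fingers, on their centre line; the grasp point (between the pads) lies arm.grip_depth behind it (arm.grip_depth is the distance from the TCP to the grasp point, in m); z points along the fingers, y is the direction in which the jaws open and shut (so a half turn about z gives the same grasp; the last joint's range is limited). The gripper opens to 91 mm and grips with 3 to 60 N. Pads are 32 mm wide; open, the fingers measure 118 mm over their backs; the gripper's body (76 mm by 178 mm) begins 60 mm behind the grasp point.
Start: joints at [-82.191, 28.281, 77.091, -0, 74.628, -5.472], TCP at [0.144, -0.608, 0.214] pointing down, gripper open.
Joint ranges: [-166.48, 166.48], [-47.26, 123.95], [12.59, 153.08], [-70.14, 250.14], [6.76, 159.57], [-176.63, 176.63]. Speed limits (degrees/s): [108.29, 108.29, 147.25, 172.46, 172.46, 172.46].

### API

Orientations are given as a 3x3 rotation matrix whose columns are the frame's x, y, z axes.
In Python, from rig import arm gives the robot as it stands. Calls block until the motion is done:
- arm.move_to(position, orientation): joint-space move of the TCP to a pose.
- arm.move_l(position, orientation=None, feed=0.15): straight line of the TCP; orientation=None keeps the orientation; feed is the mean speed in m/s.
- arm.move_joints(angles): joint-space move.
- arm.grip(opening): finger opening in m; the grip force is fixed at half the most; returns when the fingers have stopped.
- arm.sleep(seconds).
- arm.solve_ik(position, orientation): joint angles nearest the present ones, or None.
- arm.snapshot(name): name is "side" or "top" or "wrist"; returns the picture (384x512x3 uint8, red, green, blue); there is no depth.
- arm.get_calibration(name): a dict with "intrinsics" (3x3 intrinsics, pixels), "k1" (the pictures are not rectified: a ray, as slopes to the right and down, at radius r is drawn at 1 + k1 r^2 times it, then the intrinsics apply), "cam_to_world" (4x4, takes a point from camera to world coordinates). Camera axes: x right, y down, z forward; pixel columns grow to the right and rows downward; lengths in m; the calibration is good to about 2 mm. A picture is of the moment at which its call begins: read the wrist's pose just before it. get_calibration takes no time and is no camera call; for the wrist camera it gives the pose at the moment of the call.
A pose or a line that the arm cannot do raises arm.Unreachable and nothing moves.
- arm.sign_off(): hands the job in, once; it reports no verdict.
Readings, each from a call of its own:
- arm.current_t(): time.
- arm.current_joint_positions(): joint angles.
- arm.current_dq(): joint speeds.
- arm.current_tau(): joint torques, N m.
- arm.current_ee_pos(): TCP position.
- arm.current_tool_rot(): TCP orientation.
- arm.current_force(): force on the tool from outside, world axes, zero at the start.
- arm.current_torque(): the same for the moment, N m.
- arm.current_width(): finger opening in m.
Only numpy, scipy, OpenCV 4.12 (cv2) and the standard library are available. Lean on these libraries where they do the work, as an engineer would, in place of code of your own. Each camera call takes 0.05 s, during which the arm holds its last target.

## Working session

There is one attempt and no reset: what is moved stays moved. The work goes in short steps, each a Python script; the robot and the scene stay as the last script left them, time stands still between calls to the robot, and variables do not carry over. Pictures are saved under pics/ and viewed, and the job is handed in when it is done.

```bash
ls; mkdir -p pics
cat > h.py <<'E'
import numpy as np, cv2
from rig import arm
def save(n,img): cv2.imwrite('pics/'+n+'.png',cv2.cvtColor(img,cv2.COLOR_RGB2BGR))
def snap(cam,n):
    c=arm.get_calibration(cam); im=arm.snapshot(cam); save(n,im)
    np.savez('pics/'+n+'.npz',K=c['intrinsics'],k1=c['k1'],T=c['cam_to_world']); return im
def cal(n):
    d=np.load('pics/'+n+'.npz'); return d['K'],float(d['k1']),d['T']
def ray(n,uv):
    K,k1,T=cal(n); a=np.linalg.inv(K)@np.array([uv[0],uv[1],1.]); d=a[:2]; s=d.copy()
    for _ in range(50): s=d/(1+k1*(s@s))
    return T[:3,3],T[:3,:3]@np.array([s[0],s[1],1.])
def onz(n,uv,z):
    o,d=ray(n,uv); return o+d*(z-o[2])/d[2]
def tri(obs):
    A=np.zeros((3,3));b=np.zeros(3)
    for n,uv in obs:
        o,d=ray(n,uv); d=d/np.linalg.norm(d); P=np.eye(3)-np.outer(d,d); A+=P;b+=P@o
    p=np.linalg.solve(A,b)
    res=[]
    for n,uv in obs:
        o,d=ray(n,uv); d=d/np.linalg.norm(d); res.append(np.linalg.norm((np.eye(3)-np.outer(d,d))@(p-o)))
    return p,res
def proj(n,p):
    K,k1,T=cal(n); q=T[:3,:3].T@(np.asarray(p)-T[:3,3]); s=q[:2]/q[2]; s=s*(1+k1*(s@s)); return (K@np.array([s[0],s[1],1]))[:2]
E
python3 - <<'E'
from h import *
for c in ['side','top','wrist']:
    snap(c,c+'0'); print(c,np.round(cal(c+'0')[2],3).tolist(),cal(c+'0')[0][0,0])
print(arm.current_t(),arm.grip_depth,arm.current_tool_rot(),arm.current_width())
E
```

```text
pics
side [[-0.827, -0.283, 0.486, -0.107], [-0.562, 0.45, -0.694, 0.893], [-0.023, -0.847, -0.531, 0.775], [0.0, 0.0, 0.0, 1.0]] 349.75655779933646
top [[0.02, -0.994, 0.108, 0.323], [-1.0, -0.02, 0.002, 0.008], [0.0, -0.108, -0.994, 1.757], [0.0, 0.0, 0.0, 1.0]] 487.326605089057
wrist [[0.229, -0.946, -0.228, 0.207], [-0.973, -0.223, -0.052, -0.594], [-0.002, 0.234, -0.972, 0.383], [0.0, 0.0, 0.0, 1.0]] 270.1820750106325
0.15 0.0188 [[ 9.73242993e-01  2.29778273e-01 -1.44841686e-04]
 [ 2.29778305e-01 -9.73242531e-01  9.51570946e-04]
 [ 7.76842391e-05 -9.59391233e-04 -9.99999537e-01]] 0.09107369691609893
```

View pics/side0.png

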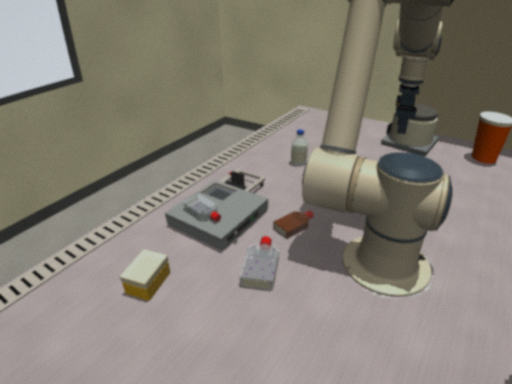

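View pics/top0.png

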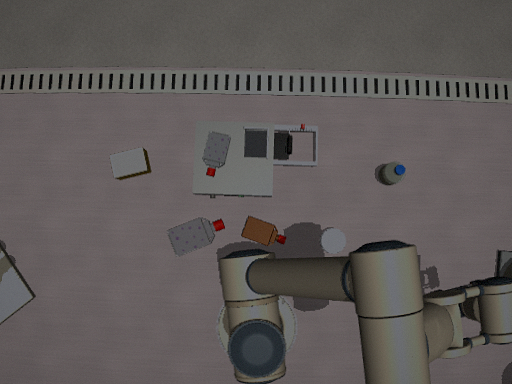

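View pics/wrist0.png

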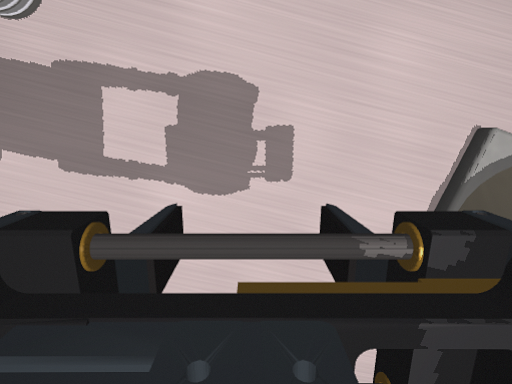

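Run:
```python
from h import *
t=cv2.imread('pics/top0.png'); c=t[105:215,180:330]; cv2.imwrite('pics/top0z.png',cv2.resize(c,None,fx=5,fy=5,interpolation=cv2.INTER_CUBIC))
t=cv2.imread('pics/side0.png'); c=t[160:255,155:280]; cv2.imwrite('pics/side0z.png',cv2.resize(c,None,fx=6,fy=6,interpolation=cv2.INTER_CUBIC))
for uv in [(194,196),(273,195),(272,123),(194,123)]: print(onz('top0',uv,0.06))
```

```text
[0.45793895 0.22891063 0.06      ]
[ 0.46719515 -0.04745316  0.06      ]
[ 0.72408049 -0.03972241  0.06      ]
[0.71890018 0.23836304 0.06      ]
```

View pics/top0z.png

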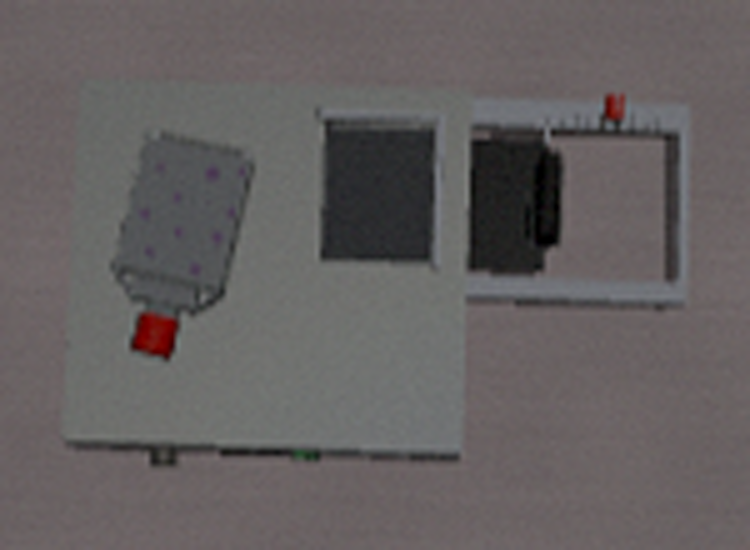

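View pics/side0z.png

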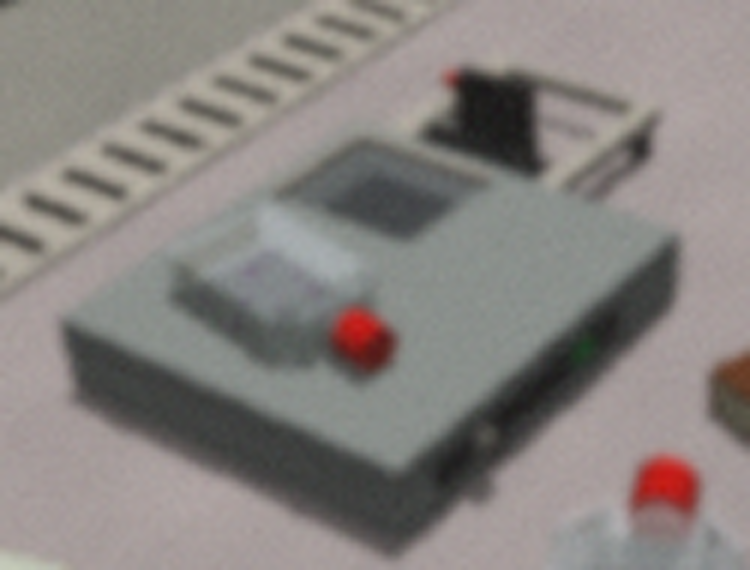

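```bash
cat >> h.py <<'E'
def R(deg):
    a=np.radians(deg); c,s=np.cos(a),np.sin(a); return np.array([[c,s,0],[s,-c,0],[0,0,-1.]])
def st(): print('t',round(arm.current_t(),2),'p',np.round(arm.current_ee_pos(),4),'F',np.round(arm.current_force(),2),'w',round(arm.current_width(),4))
E
python3 - <<'E'
from h import *
arm.move_to([0.50,-0.08,0.30],R(2)); st(); snap('wrist','wB')
arm.move_to([0.50,0.10,0.28],R(2)); st(); snap('wrist','wA')
for n in ['wA','wB']:
    t=cv2.imread(f'pics/{n}.png'); cv2.imwrite(f'pics/{n}z.png',cv2.resize(t[:240],(800,375),interpolation=cv2.INTER_CUBIC))
E
```

```text
t 2.44 p [ 0.5    -0.0806  0.2999] F [-1.31 -0.48 -0.48] w 0.0915
t 3.24 p [0.5001 0.0998 0.28  ] F [-0.47 -0.03  0.44] w 0.0912
```

View pics/wAz.png

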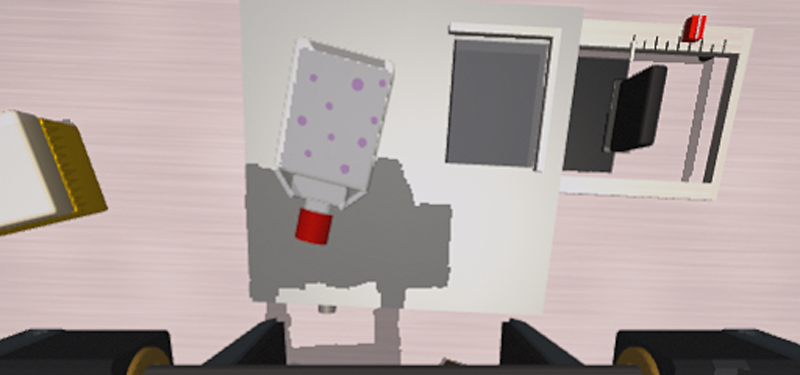

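View pics/wBz.png

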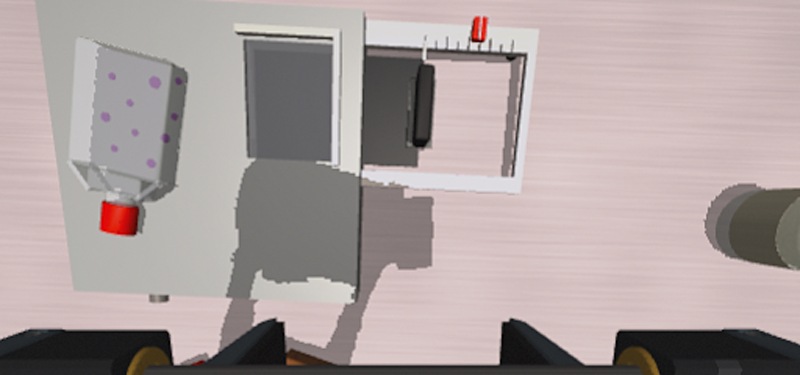

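Run:
```python
from h import *
def crop(n,x0,y0,w,h,o):
    t=cv2.imread(f'pics/{n}.png')[y0:y0+h,x0:x0+w]; s=min(800/w,600/h); t=cv2.resize(t,(int(w*s),int(h*s)),interpolation=cv2.INTER_CUBIC); cv2.imwrite('pics/'+o+'.png',t); print(o,s)
crop('wA',150,0,210,200,'wA1'); crop('wA',280,0,210,135,'wA2')
crop('wB',20,0,220,200,'wB1'); crop('wB',145,0,210,135,'wB2')
```

```text
wA1 3.0
wA2 3.8095238095238093
wB1 3.0
wB2 3.8095238095238093
```

View pics/wA1.png

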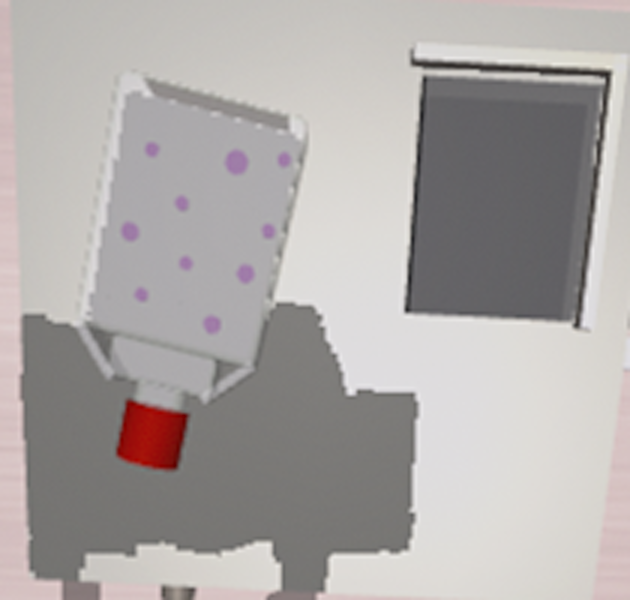

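View pics/wA2.png

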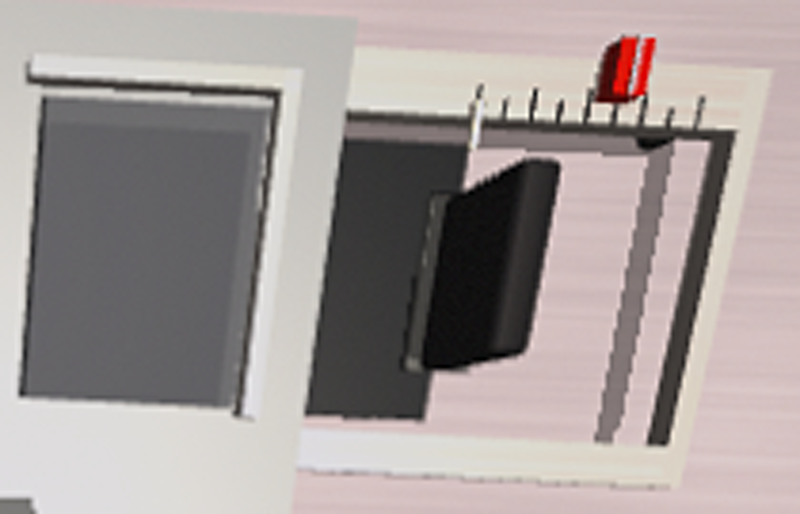

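View pics/wB1.png

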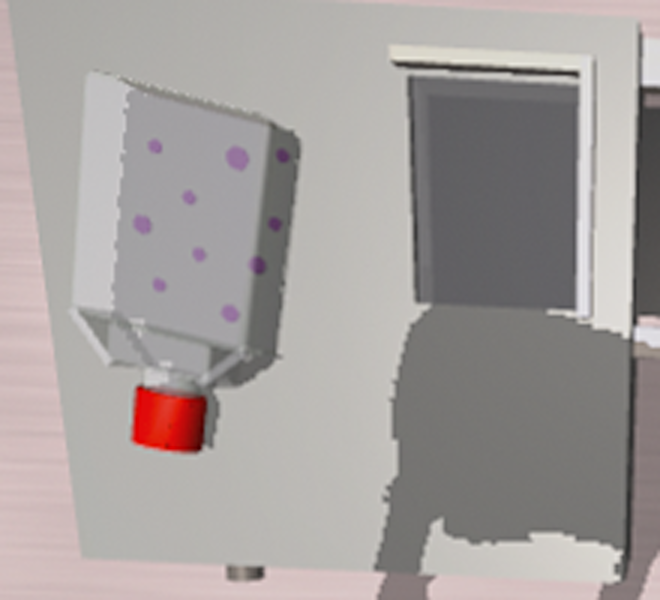

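View pics/wB2.png

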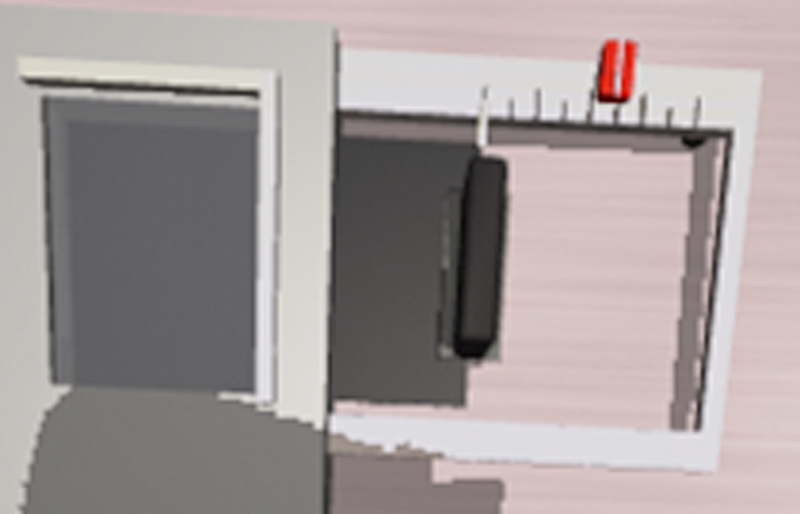

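```bash
cat > m.py <<'E'
from h import *
C={'wA1':('wA',150,0,3.),'wA2':('wA',280,0,3.8095),'wB1':('wB',20,0,3.),'wB2':('wB',145,0,3.8095),'wAz':('wA',0,0,1.5625),'wBz':('wB',0,0,1.5625)}
def P(c,u,v):
    n,x,y,s=C[c]; return n,((u+.5)/s-.5+x,(v+.5)/s-.5+y)
E
python3 - <<'E'
from m import *
L={'stageRR':[P('wA2',356,18),P('wB2',337,27)],
'stageRF':[P('wAz',543,314),P('wB1',622,580)],
'glassTL':[P('wA1',424,77),P('wB1',408,76)],
'glassBL':[P('wA1',406,312),P('wB1',416,302)],
'needle':[P('wA2',479,90),P('wB2',485,90)],
'mark':[P('wA2',631,99),P('wB2',613,101)],
'gripTopRearR':[P('wA2',558,161),P('wB2',508,158)],
'gripTopFrontR':[P('wA2',526,352),P('wB2',498,350)],
'capFL':[P('wA1',117,458),P('wB1',133,446)],
'capFR':[P('wA1',178,469),P('wB1',203,452)],
'capRL':[P('wA1',130,401),P('wB1',136,386)],
'capRR':[P('wA1',188,413),P('wB1',207,394)],
'spotBig':[P('wA1',236,162),P('wB1',237,158)],
'spotBot':[P('wA1',212,324),P('wB1',231,313)],
'sideStopFrontTop':[P('wA1',588,328),P('wB1',589,318)],
}
for k,v in L.items():
    p,r=tri(v); print(k,np.round(p,4),np.round(np.array(r)*1000,1))
for k,v in L.items():
    z={'st':.06,'gl':.06,'ne':.04,'ma':.048,'gr':.088,'ca':.0775,'sp':.094,'si':.068}[k[:2]]
    print(k,[np.round(onz(*o,z)[:2],4) for o in v])
E
```

```text
stageRR [ 0.7239 -0.0492  0.0561] [0.6 0.6]
stageRF [ 0.4657 -0.0448  0.0627] [0.3 0.3]
glassTL [0.6958 0.0547 0.0606] [0.3 0.3]
glassBL [0.5994 0.0561 0.0596] [0.1 0.1]
needle [ 0.7114 -0.1038  0.0369] [0.2 0.2]
mark [ 0.705  -0.1497  0.0509] [0.2 0.2]
gripTopRearR [ 0.6757 -0.11    0.0825] [0.1 0.1]
gripTopFrontR [ 0.6158 -0.11    0.0829] [1.6 1.6]
capFL [0.5294 0.1846 0.083 ] [1.2 1.2]
capFR [0.5254 0.1589 0.0715] [0. 0.]
capRL [0.5559 0.1777 0.086 ] [0. 0.]
capRR [0.552  0.1543 0.071 ] [1. 1.]
spotBig [0.6594 0.1348 0.0611] [0.1 0.1]
spotBot [0.5912 0.1449 0.0604] [0.1 0.1]
sideStopFrontTop [ 0.595  -0.0273  0.0621] [0.2 0.2]
stageRR [array([ 0.723 , -0.0477]), array([ 0.7217, -0.0495])]
stageRF [array([ 0.4647, -0.0459]), array([ 0.4654, -0.0446])]
glassTL [array([0.6958, 0.0546]), array([0.6963, 0.0549])]
glassBL [array([0.5995, 0.0561]), array([0.5994, 0.056 ])]
needle [array([ 0.7101, -0.1022]), array([ 0.7105, -0.1036])]
mark [array([ 0.7063, -0.1516]), array([ 0.7058, -0.1502])]
gripTopRearR [array([ 0.674 , -0.1069]), array([ 0.6743, -0.1096])]
gripTopFrontR [array([ 0.6167, -0.1071]), array([ 0.6135, -0.1096])]
capFL [array([0.53  , 0.1858]), array([0.5277, 0.1884])]
capFR [array([0.526, 0.158]), array([0.526 , 0.1553])]
capRL [array([0.5557, 0.1795]), array([0.5558, 0.1834])]
capRR [array([0.5513, 0.1535]), array([0.5532, 0.1505])]
spotBig [array([0.6513, 0.132 ]), array([0.6519, 0.1176])]
spotBot [array([0.5889, 0.1411]), array([0.5891, 0.1265])]
sideStopFrontTop [array([ 0.5947, -0.0253]), array([ 0.5943, -0.0281])]
```

```bash
cat >> m.py <<'E'
def fit(S,W):
    S=np.array(S,float);W=np.array(W,float); a=S-S.mean(0); b=W-W.mean(0)
    th=np.arctan2((a[:,0]*b[:,1]-a[:,1]*b[:,0]).sum(),(a*b).sum()); c,s=np.cos(th),np.sin(th); Q=np.array([[c,-s],[s,c]])
    t=W.mean(0)-Q@S.mean(0); return th,t,(W-(S@Q.T+t))
E
python3 - <<'E'
from m import *
S=[(.130,-.140),(-.130,-.140),(.102,-.038),(.004,-.038),(.1135,-.195),(.083,-.202),(.023,-.202)]
W=[(.7223,-.0486),(.4650,-.0452),(.6960,.0547),(.5995,.0560),(.7103,-.1029),(.6742,-.1083),(.6151,-.1083)]
th,t,r=fit(S,W); print(np.degrees(th),t); print(np.round(r*1000,1))
th2,t2,r=fit(S[:4],W[:4]); print(np.degrees(th2),t2,np.round(r*1000,1))
c,s=np.cos(th),np.sin(th);Q=np.array([[c,-s],[s,c]])
for p in [(.7060,-.1509),(.7103,-.1029),(.5945,-.0267),(.5275,.172),(.5540,.167),(.6594,.1348),(.5912,.1449)]: print(p,np.round(Q.T@(np.array(p)-t),4))
# flask origin/yaw from big spots unknown; cap axis
E
```

```text
-0.608514579580106 [0.5952944  0.09368615]
[[-1.5 -0.9]
 [ 1.2 -0.3]
 [-0.9  0.1]
 [ 0.6  0.4]
 [ 3.6 -0.4]
 [-1.9  0.9]
 [-1.   0.2]]
-0.6730018627885301 [0.59524721 0.09353012] [[-1.3 -0.6]
 [ 1.4 -0.3]
 [-0.8  0.4]
 [ 0.7  0.5]]
(0.706, -0.1509) [ 0.1133 -0.2434]
(0.7103, -0.1029) [ 0.1171 -0.1954]
(0.5945, -0.0267) [ 0.0005 -0.1204]
(0.5275, 0.172) [-0.0686  0.0776]
(0.554, 0.167) [-0.0421  0.0729]
(0.6594, 0.1348) [0.0637 0.0418]
(0.5912, 0.1449) [-0.0046  0.0512]
```

Run:
```python
from m import *
W=[onz(*P('wA1',*q),.094)[:2] for q in [(124,76),(304,118),(80,324),(251,366)]]; print(np.round(W,4))
S=[(.05,.039),(.05,-.039),(-.05,.039),(-.05,-.039)]
th,t,r=fit(S,W); print(np.degrees(th),t,np.round(r*1000,1))
cap=np.array([.5407,.1695]); c,s=np.cos(th),np.sin(th)
print(t+np.array([[c,-s],[s,c]])@[-.089,0])
th,t,r=fit(S+[(-.089,0)]*3,W+[cap]*3); print(np.degrees(th),t,np.round(r*1000,1))
```

```text
[[0.6806 0.1764]
 [0.6682 0.1053]
 [0.5869 0.1965]
 [0.5724 0.1245]]
-11.312129256016819 [0.62704898 0.15064381] [[-3.1 -2.7]
 [-0.2  2.7]
 [ 1.3 -2.2]
 [ 2.   2.2]]
[0.53977797 0.16810149]
-11.78263450181692 [0.62738144 0.15093628] [[-3.7 -2.5]
 [-0.1  2.7]
 [ 0.5 -2.8]
 [ 1.9  1.5]
 [ 0.4  0.4]
 [ 0.4  0.4]
 [ 0.4  0.4]]
```

```bash
cat >> m.py <<'E'
TH=-.65; ORG=np.array([.5952,.0936]); _a=np.radians(TH); QS=np.array([[np.cos(_a),-np.sin(_a)],[np.sin(_a),np.cos(_a)]])
def sw(x,y,z): p=ORG+QS@[x,y]; return [p[0],p[1],z]
E
python3 - <<'E'
from m import *
c=[.5385,.1693]
arm.move_to([*c,.13],R(-11.6)); st()
arm.move_l([*c,.064],feed=.12); st()
arm.grip(.02); st()
snap('wrist','w3'); snap('side','s3')
t=cv2.imread('pics/s3.png')[150:260,140:300]; cv2.imwrite('pics/s3z.png',cv2.resize(t,None,fx=5,fy=5,interpolation=cv2.INTER_CUBIC))
E
```

```text
t 4.01 p [0.5391 0.1684 0.1309] F [ 0.45 -0.49  0.86] w 0.0911
t 4.71 p [0.5391 0.1692 0.065 ] F [-0.34  0.2  -0.57] w 0.0912
t 5.68 p [0.5385 0.1693 0.064 ] F [ 0.69  0.46 -0.07] w 0.0281
```

View pics/w3.png

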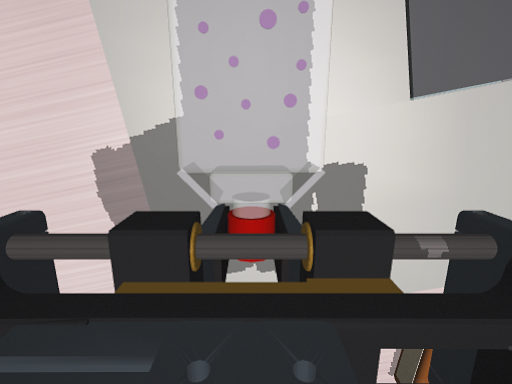

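View pics/s3z.png

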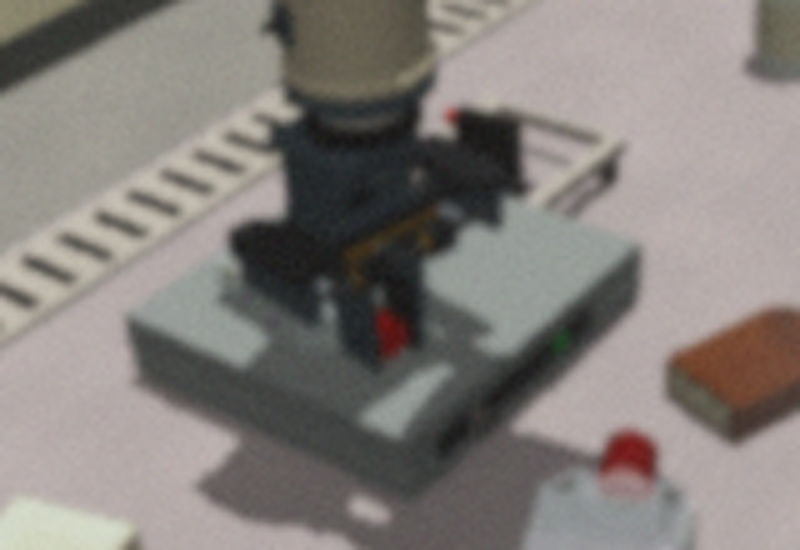

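Run:
```python
from m import *
st()
arm.move_l(sw(.055-.005-.0905,-.076+.005,.064),R(TH),feed=.08); arm.sleep(.2); st()
snap('wrist','w4')
t=cv2.imread('pics/w4.png')[:240]; cv2.imwrite('pics/w4z.png',cv2.resize(t,(800,375),interpolation=cv2.INTER_CUBIC))
```

```text
t 5.78 p [0.5385 0.1693 0.064 ] F [ 0.6   0.18 -0.46] w 0.0284
t 7.97 p [0.5539 0.0233 0.064 ] F [-0.28  0.35 -0.1 ] w 0.0284
```

View pics/w4z.png

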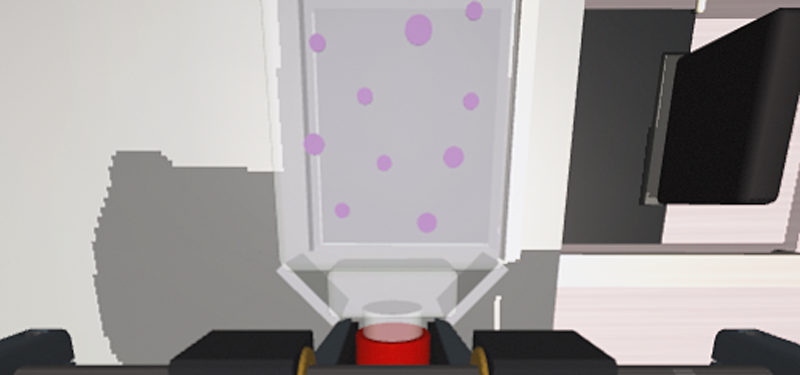

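```bash
cat >> m.py <<'E'
def f(n=4):
    return np.mean([arm.current_force() for _ in range(n) if not arm.sleep(.02)],0)
def push(start,d,maxd,thr,step=.0007,z=None):
    """creep from stage xy start in stage dir d until |force along d|>thr"""
    d=np.array(d,float); dw=QS@d; b=f(6)
    s=0
    while s<maxd:
        s+=step; p=np.array(start)+d*s; arm.move_l(sw(*p,z),feed=.03)
        F=f(2)-b; 
        if -(F[:2]@dw)>thr: break
    print('push end',np.round(np.array(start)+d*s,4),'s',round(s,4),'F',np.round(F,2)); st(); return s
E
python3 - <<'E'
from m import *
arm.grip(.05); 
p=arm.current_ee_pos(); arm.move_l([p[0],p[1],.115],feed=.2)
arm.grip(0.0)
arm.move_to(sw(.052,.000,.115),R(TH)); arm.move_l(sw(.052,.000,.067),feed=.15); st()
arm.move_l(sw(.052,-.014,.067),feed=.06)
push((.052,-.014),(0,-1),.016,2.5,z=.067)
E
```

```text
t 10.82 p [0.6468 0.0925 0.0673] F [-0.16 -0.78  0.57] w 0.0007
push end [ 0.052  -0.0266] s 0.0126 F [0.49 5.08 1.55]
t 16.41 p [0.6469 0.0668 0.0671] F [0.14 4.51 1.49] w 0.0003
```

Run:
```python
from m import *
arm.move_l(sw(.052,-.018,.067),feed=.1); arm.move_l(sw(.052,-.010,.125),feed=.25)
arm.move_to(sw(-.085,-.076,.125),R(TH)); arm.move_l(sw(-.085,-.076,.069),feed=.2)
arm.move_l(sw(-.072,-.076,.069),feed=.06); st()
push((-.072,-.076),(1,0),.016,2.5,step=.001,z=.069)
snap('wrist','w5')
t=cv2.imread('pics/w5.png')[:240]; cv2.imwrite('pics/w5z.png',cv2.resize(t,(800,375),interpolation=cv2.INTER_CUBIC))
```

```text
t 18.5 p [0.5232 0.0184 0.0696] F [-0.39  0.07 -0.54] w 0.0005
push end [-0.063 -0.076] s 0.009 F [-6.42  0.58  4.86]
t 21.15 p [0.5303 0.0184 0.0689] F [-6.4   1.04  5.03] w 0.0005
```

View pics/w5z.png

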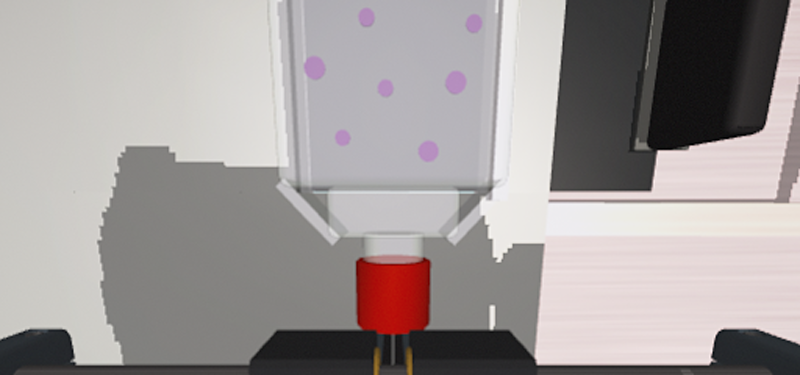

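Run:
```python
from m import *
arm.move_l(sw(-.075,-.076,.069),feed=.1); arm.move_l(sw(-.06,-.06,.2),feed=.3); arm.sleep(.2); st()
snap('wrist','w6')
t=cv2.imread('pics/w6.png')
x0,y0,w,h=170,0,200,150
cv2.imwrite('pics/w6z.png',cv2.resize(t[y0:y0+h,x0:x0+w],(800,600),interpolation=cv2.INTER_CUBIC)); cv2.imwrite('pics/w6f.png',t)
```

```text
t 22.26 p [0.5339 0.0342 0.1989] F [-0.62  0.53 -1.14] w 0.0001
```

View pics/w6f.png

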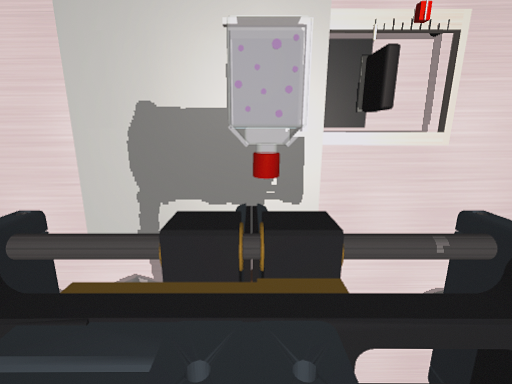

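View pics/w6z.png

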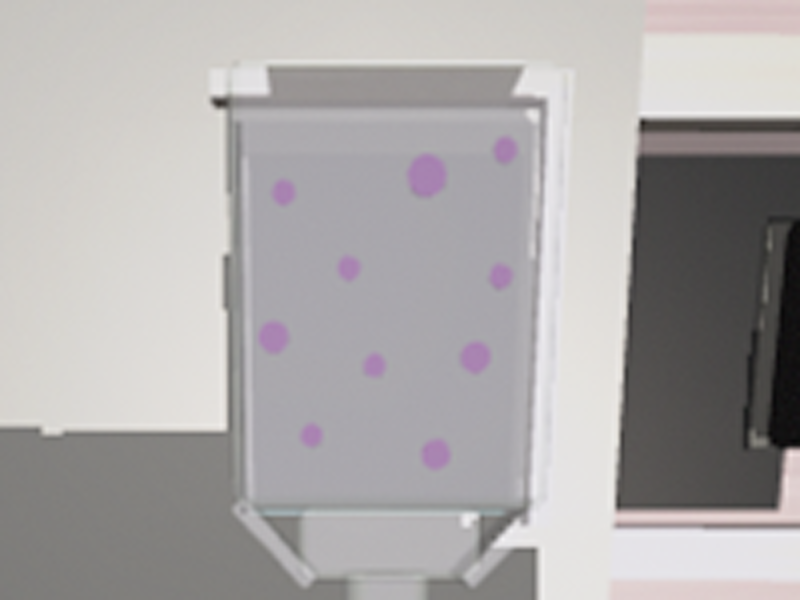

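Run:
```python
from m import *
C['w6z']=('w6',170,0,4.)
# reference stage features seen in this view on stage top: stage right edge, stop top edges; flask bottom front corners, top corners
for nm,q,z in [('bottom front L',(252,512),.06),('bottom front R',(524,508),.06),('right edge upper',(645,0),.06),('right edge lower',(610,600),.06),('sidestop outer top rear',(573,72),.068),('sidestop outer top front',(543,524),.068),('spotTR',(505,150),.061),('spotBig',(427,176),.061),('spotBot',(436,455),.061),('spotL',(274,338),.061)]:
    p=onz(*P('w6z',*q),z)[:2]; print(nm,np.round(QS.T@(p-ORG),4))
# flask yaw from spot pattern: compare with wA (flask yaw there est) and w4
A=[P('wA1',*q) for q in [(152,149),(236,162),(284,160),(182,203),(130,231),(268,231),(186,263),(246,273),(141,295),(212,324)]]
B=[P('w6z',*q) for q in [(284,192),(427,176),(505,150),(348,268),(274,338),(501,276),(374,365),(475,357),(312,435),(436,455)]]
a=[onz(*o,.061)[:2] for o in A]; b=[onz(*o,.061)[:2] for o in B]
th,t,r=fit(a,b); print('rot',np.degrees(th),np.abs(r).max())
```

```text
bottom front L [ 0.0048 -0.0401]
bottom front R [ 0.0059 -0.1155]
right edge upper [ 0.1291 -0.1404]
right edge lower [-0.0194 -0.1409]
sidestop outer top rear [ 0.1103 -0.1217]
sidestop outer top front [ 0.0016 -0.1194]
spotTR [ 0.0951 -0.1066]
spotBig [ 0.089  -0.0867]
spotBot [ 0.0199 -0.0907]
spotL [ 0.0499 -0.0468]
rot 11.146972163143719 0.00040170752670408774
```

Run:
```python
from m import *
arm.move_to(sw(.045,-.005,.12),R(TH)); arm.move_l(sw(.045,-.015,.067),feed=.2); arm.move_l(sw(.045,-.0235,.067),feed=.06)
push((.045,-.0235),(0,-1),.006,2.5,step=.0008,z=.067)
arm.move_l(sw(.045,-.018,.067),feed=.1);arm.move_l(sw(.04,-.018,.14),feed=.3)
arm.move_to(sw(.02,-.10,.2),R(TH)); arm.sleep(.1); st(); snap('wrist','w7')
t=cv2.imread('pics/w7.png'); cv2.imwrite('pics/w7z.png',cv2.resize(t[:240],(800,375),interpolation=cv2.INTER_CUBIC))
```

```text
push end [ 0.045  -0.0267] s 0.0032 F [0.68 4.88 1.56]
t 24.88 p [0.64   0.0669 0.0672] F [0.54 4.71 2.03] w 0.0006
t 26.11 p [ 0.6134 -0.0061  0.1986] F [-0.06 -0.24  0.52] w 0.0007
```

View pics/w7z.png

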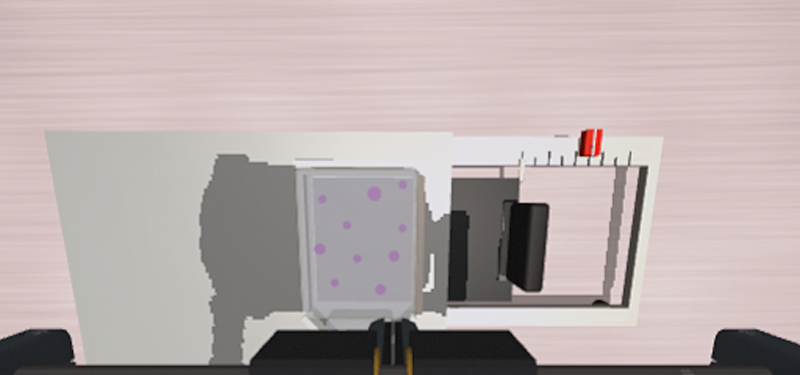

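Run:
```python
from m import *
t=cv2.imread('pics/w7.png')[75:215,180:380]; cv2.imwrite('pics/w7y.png',cv2.resize(t,None,fx=4,fy=4,interpolation=cv2.INTER_CUBIC))
for p in [(.105,-.031,.068),(.105,-.037,.06),(.005,-.037,.06),(.005,-.115,.06),(.105,-.037,.094),(.105,-.115,.094)]:
    q=proj('w7',sw(*p)); print(p,np.round((q-[180,75]+.5)*4-.5))
```

```text
(0.105, -0.031, 0.068) [ 27. 134.]
(0.105, -0.037, 0.06) [ 55. 136.]
(0.005, -0.037, 0.06) [ 73. 490.]
(0.005, -0.115, 0.06) [337. 490.]
(0.105, -0.037, 0.094) [ 26. 126.]
(0.105, -0.115, 0.094) [348. 126.]
```

View pics/w7y.png

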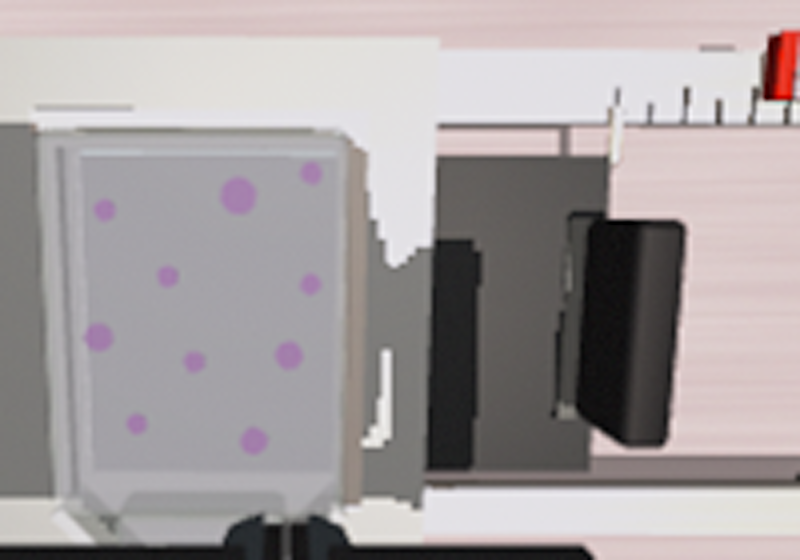

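Run:
```python
from m import *
arm.move_to(sw(.053,-.195,.15),R(TH)); arm.grip(.045); arm.move_l(sw(.053,-.195,.052),feed=.15); st()
arm.grip(0.0); st()
arm.move_l(sw(.053,-.195-.040,.052),feed=.05); arm.sleep(.2); st()
snap('wrist','w8')
t=cv2.imread('pics/w8.png'); cv2.imwrite('pics/w8z.png',cv2.resize(t[:240],(800,375),interpolation=cv2.INTER_CUBIC))
```

```text
t 28.3 p [ 0.6466 -0.1021  0.0528] F [ 0.45 -0.04  1.31] w 0.0452
t 28.88 p [ 0.6461 -0.1022  0.0523] F [-1.38 -1.86  4.38] w 0.0139
t 30.02 p [ 0.6456 -0.141   0.0523] F [-0.97  6.36  7.99] w 0.0139
```

View pics/w8z.png

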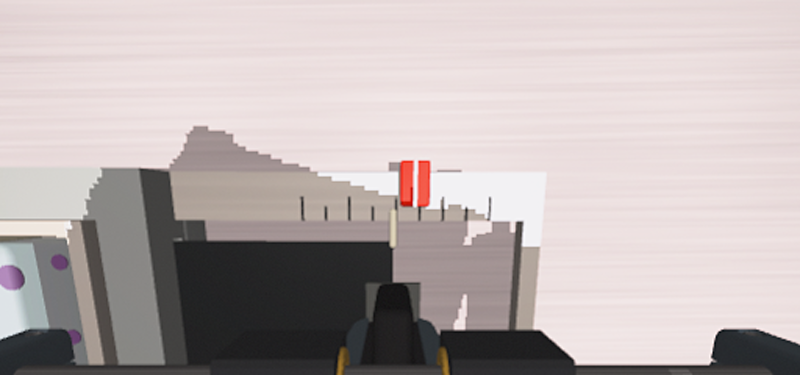

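```bash
cat > z.py <<'E'
from m import *
import sys
n=sys.argv[1]
t=cv2.imread(f'pics/{n}.png')[95:170,220:320]; cv2.imwrite(f'pics/{n}q.png',cv2.resize(t,None,fx=8,fy=8,interpolation=cv2.INTER_CUBIC))
E
python3 z.py w8
```

```text
(no output)
```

View pics/w8q.png

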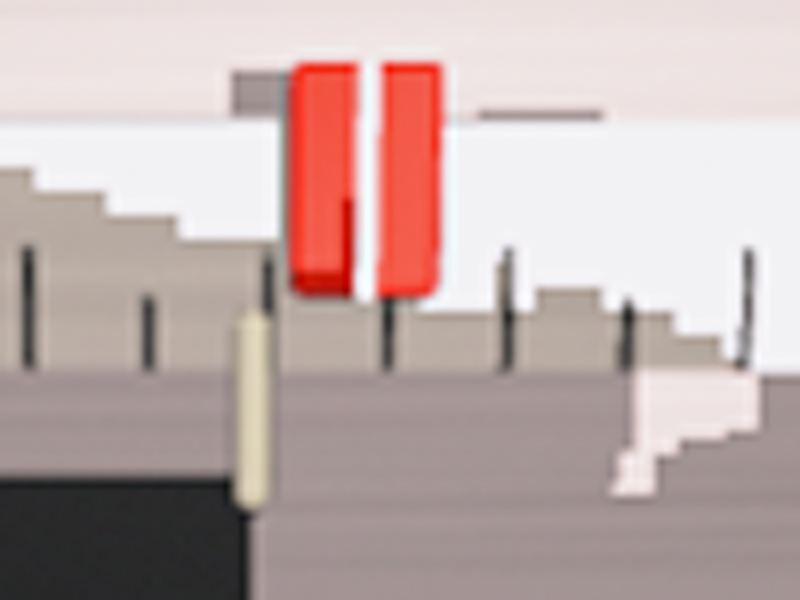

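```bash
cat > d.py <<'E'
from m import *
import sys
n=sys.argv[1]; v=list(map(float,sys.argv[2:]))
C[n+'q']=(n,220,95,8.)
a=onz(*P(n+'q',v[0],v[1]),.040)[:2]; b=onz(*P(n+'q',v[2],v[3]),.048)[:2]
a=QS.T@(a-ORG); b=QS.T@(b-ORG); print('needle',np.round(a,4),'mark',np.round(b,4),'remaining mm',(a-b)[1]*1e3)
E
python3 d.py w8 254 315 364 295
```

```text
needle [ 0.1146 -0.2347] mark [ 0.1163 -0.2434] remaining mm 8.650412017182196
```

```bash
python3 - <<'E'
from m import *
arm.move_l(sw(.053,-.195-.0486,.052),feed=.04); arm.sleep(.3); st()
snap('wrist','w9')
E
python3 z.py w9
```

```text
t 30.74 p [ 0.6455 -0.1495  0.0523] F [-1.67  8.01  7.2 ] w 0.0142
```

View pics/w9q.png

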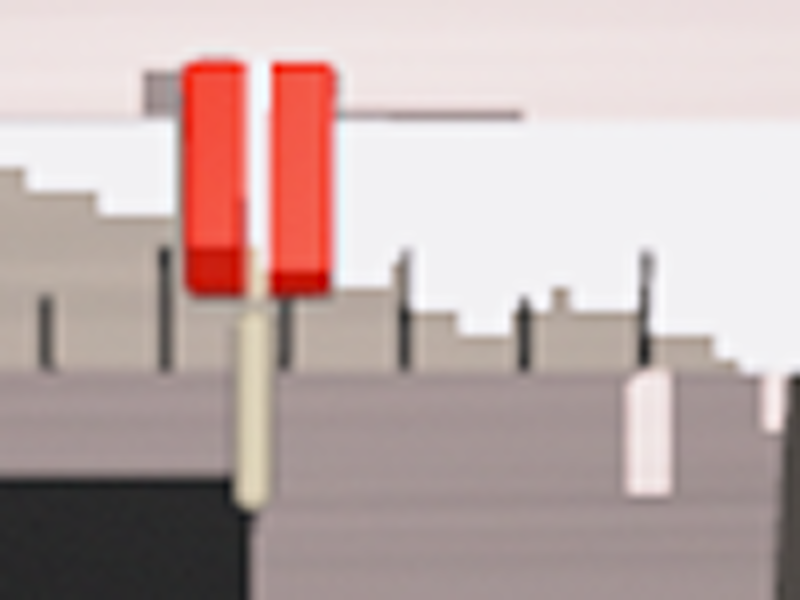

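```bash
python3 d.py w9 254 315 258 292; python3 d.py w9 254 315 256.5 292
python3 - <<'E'
from m import *
t=cv2.imread('pics/w9.png').astype(int)
for r in [104,110,116,122,126,130,135,140,146]: print(r,[tuple(x) for x in t[r,248:257,[2,1,0]].T] if 0 else t[r,246:258,1].tolist(), t[r,246:258,0].tolist())
E
```

```text
needle [ 0.1145 -0.2432] mark [ 0.1165 -0.2435] remaining mm 0.3199705657929153
needle [ 0.1145 -0.2432] mark [ 0.1165 -0.2434] remaining mm 0.20210689390134928
104 [76, 77, 78, 72, 130, 226, 249, 226, 72, 83, 85, 87] [59, 61, 61, 56, 126, 230, 251, 231, 52, 63, 68, 71]
110 [78, 79, 80, 76, 131, 228, 244, 189, 77, 85, 88, 88] [61, 60, 62, 56, 126, 231, 247, 191, 60, 69, 72, 72]
116 [81, 83, 82, 78, 134, 228, 244, 189, 79, 88, 90, 91] [65, 66, 65, 60, 127, 231, 248, 191, 61, 71, 73, 75]
122 [84, 85, 88, 66, 103, 223, 245, 190, 82, 89, 93, 92] [68, 68, 69, 49, 104, 228, 248, 191, 63, 72, 76, 76]
126 [27, 27, 26, 21, 87, 178, 227, 193, 84, 91, 93, 94] [13, 12, 11, 5, 74, 154, 219, 196, 66, 74, 76, 76]
130 [25, 21, 26, 21, 86, 181, 211, 141, 13, 19, 23, 20] [10, 6, 10, 4, 72, 159, 186, 123, 0, 6, 8, 6]
135 [173, 173, 168, 170, 193, 212, 208, 176, 133, 81, 120, 176] [164, 164, 159, 155, 169, 186, 183, 157, 124, 79, 114, 166]
140 [169, 170, 158, 157, 192, 211, 207, 177, 128, 76, 131, 175] [161, 163, 151, 144, 169, 186, 182, 158, 119, 75, 126, 166]
146 [149, 150, 139, 151, 193, 211, 208, 171, 141, 149, 150, 149] [150, 150, 139, 139, 170, 186, 183, 152, 137, 150, 149, 149]
```

```bash
python3 - <<'E'
from m import *
arm.move_l(sw(.053,-.195-.0488,.052),feed=.04); arm.sleep(.3); st()
snap('wrist','w10'); snap('top','t10'); snap('side','s10')
t=cv2.imread('pics/t10.png')[105:215,180:330]; cv2.imwrite('pics/t10z.png',cv2.resize(t,None,fx=5,fy=5,interpolation=cv2.INTER_CUBIC))
t=cv2.imread('pics/s10.png')[130:255,150:310]; cv2.imwrite('pics/s10z.png',cv2.resize(t,None,fx=4.5,fy=4.5,interpolation=cv2.INTER_CUBIC))
E
python3 z.py w10
```

```text
t 31.34 p [ 0.6455 -0.1497  0.0523] F [-1.    7.64  7.06] w 0.0133
```

View pics/w10q.png

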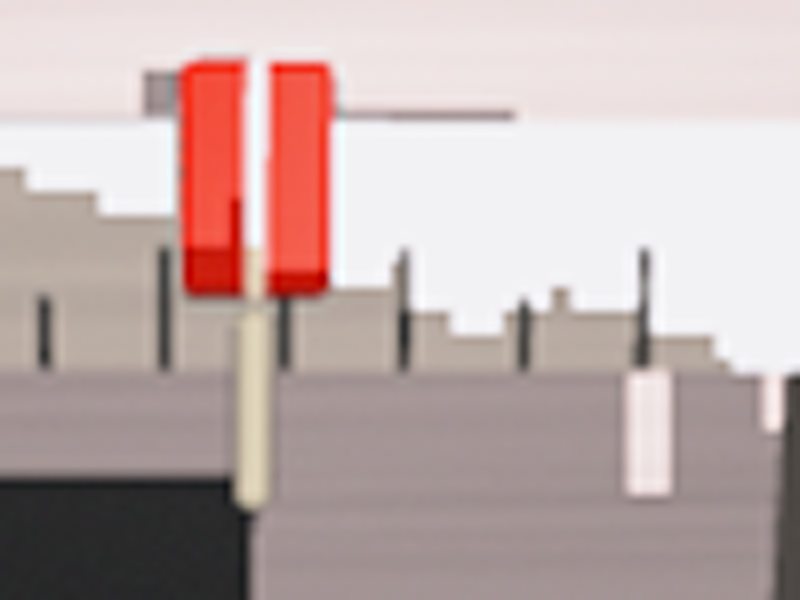

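View pics/t10z.png

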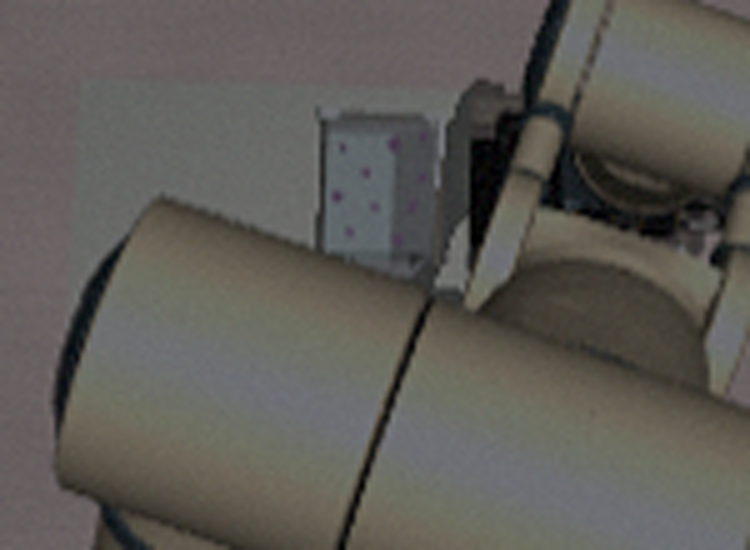

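View pics/s10z.png

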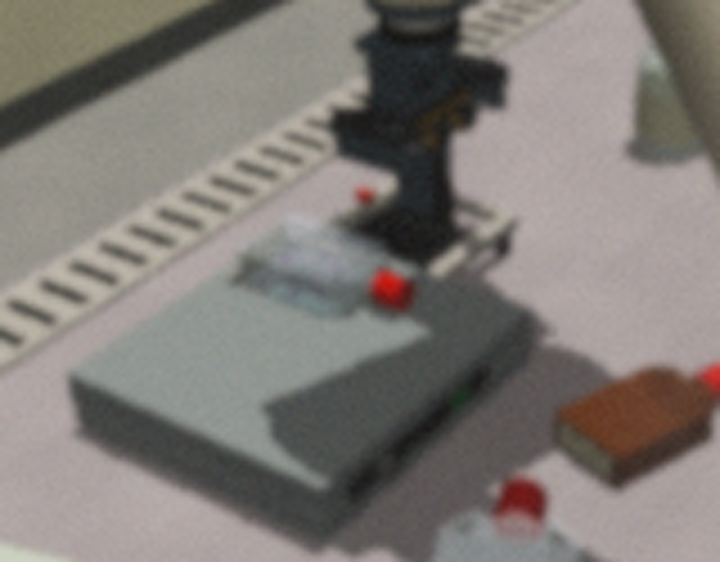

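Needle tip (254, 315) and line end (256, 293) are level, the flask is in the corner, and the grip is held. I'm handing it in.

```bash
python3 d.py w10 254 315 256 292; python3 -c "
from h import *
st(); arm.sign_off()"
```

```text
needle [ 0.1145 -0.2433] mark [ 0.1165 -0.2435] remaining mm 0.16326123985924146
t 31.49 p [ 0.6455 -0.1497  0.0523] F [-1.03  8.31  6.17] w 0.0138
the job is handed in; nothing more can be done
```

I slid the flask into the corner, then pulled the shutter to the index line and handed in at 31.5 s with the grip still held. The hand-in itself gives no verdict.

- **Flask:** I pinched it by the cap, slid it along the stage top to about 5 mm short of both stops, and let go. I then pushed it against the right-hand stop and against the rear stop, stopping each push when the force rose to about 5–6 N. A second sideways push stopped at the same place (-26.7 against -26.6 mm). In the pictures its front bottom edge lies at stage x about +5 mm and its right side at y about -115.5 mm, where home would be +5 and -115 mm. The last top and side pictures still show it in the corner.
- **Shutter:** I pinched the grip (closing to about 14 mm) and pulled it out about 48.5 mm. The last wrist picture puts the needle 0.16 mm short of the index line, which is within what I can read from the pictures. The arm feels about 8 N from the spring.
- **Index marker:** its line measured the same before and after the pull, at stage y about -243.5 mm.
- **Checks that disagreed:** the needle's and the index line's stage x came out about 1–4 mm different between views. This does not affect the y reading. My first rough estimate of the stage's turn from the top camera (+1.9°) was wrong; the wrist views gave -0.65°, which I used.
- **Not checked:** I sent the arm nowhere near the bottle, tip box or dishes, but I did not measure their places again at the end.

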